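# Engage the square-drive handwheel and index the sample carousel

## Robot

A 6-joint arm with a two-finger parallel gripper is mounted at the origin on the work surface. World frame = base frame: x ahead of the robot, y to its left, z up, the work surface at z = 0. Lengths are in m, angles in rad, forces in N, time in s.
With the tool pointing down it reaches from about 0.275 to 0.875 m from the base axis. Payload 12.5 kg.
Tool frame: the origin (TCP) lies midway between the tips of the shut fingers; the grasp point (between the pads) lies 19 mm behind it (env.pinch_z is the distance from the TCP to the grasp point, in m); z points along the fingers, x is the direction in which the jaws open and shut, and the axes are right-handed (so a half turn about z gives the same grasp; the last joint's range is limited). The gripper opens to 85 mm and grips with 20 to 120 N. Pads are 22 mm wide; open, the fingers measure 114 mm over their backs; the gripper's body (76 mm by 85 mm) begins 54 mm behind the grasp point. The pads swing forward as they close: fully open they stand 13 mm farther back than shut.
Start: joints at [-1.4, 0.351, 1.652, -0, 1.139, -0.085], TCP at [0.139, -0.532, 0.231] pointing down, gripper open.
Joint ranges: [-2.75, 2.75], [-0.79, 2.1], [0.01, 2.65], [-1.57, 4.71], [0.07, 3.14], [-2.87, 2.87]. Speed limits (rad/s): [2.22, 2.22, 2.79, 3.14, 3.14, 3.14].

## Interface

Orientations are given as a rotation vector (axis times angle).
In Python, from station import telemetry, optics, env, nets gives the robot as it stands.
- The arm moves only by the tool drive_tool, never from a script. Its argument "motion" is one flat list of numbers, 5 for each row, row after row: the shift along the tool's x, y, z normalised to -1 to 1, where 1 is 0.12 m, then the turn about the tool's z normalised to -1 to 1, where 1 is pi rad, then the gripper command: -1 is shut, 1 is fully open, values between are in proportion. A call has exactly 5 rows; each row is the pose to reach, as a shift and turn from the pose measured when the call began, along the tool's axes at that moment, turning the shorter way round; what a row does not reach only later rows make up. A row lasts 1/10 s, in which the tool goes at most 50 mm and 8.59 degrees, less where a joint would pass 70% of its speed; a pose out of reach is approached as far as the arm can. A call with a number of a shift or a turn outside -1 to 1 is refused whole. A call with a gripper value outside its range is refused whole. The fingers move at their own pace and stop on an object; "force" is the grip in N (left out, the last holds). Time passes only in rows, so rows that repeat a pose let the fingers close, or fill a call up. It gives the time, the measured TCP pose, the force and the opening at its end, in the units of the state.
- telemetry.state(): the state, without advancing time (a new reading comes with each control period).
- optics.get_image(name): name is "scene" or "top" or "wrist"; returns (picture, depth): 400x640x3 uint8, red, green, blue; 400x640 float32, m along the optical axis (not along the pixel's ray), 0 where there is no reading.
- optics.camera_params(name): a dict with "intrinsics" (3x3 intrinsics, pixels), "rvec" (rotation vector, rad) and "tvec" (3), from world to camera coordinates, as OpenCV has them; the wrist camera has in their place "tool_from_camera" (4x4, takes a point from camera to tool coordinates, whose origin is the TCP and whose axes are the tool frame's). Camera axes: x right, y down, z forward; pixel columns grow to the right and rows downward; lengths in m; the calibration is good to about 2 mm. A picture is of the moment at which its call begins: read the wrist's pose just before it. camera_params takes no time and is no camera call.
- env.finish_job(): hands the job in, once; it reports no verdict.
Trained networks look in the newest picture that a camera, given by its name, has taken for a name from the list of things; names that differ only in an ending like _2 or _b are one class to them, and where a whole thing is asked for, a point or a joint stands for the part that bears it (a point fixed in the world has none). Each returns a list of dicts, best first, with "score" (0 to 1); they miss things now and then, are a little off and sometimes report something else, mostly with a low value. They report only what shows in the picture. A call takes as long as a camera call. They do not tell look-alikes from the thing itself.
- nets.search_frame(label, camera): "extent" ([left, top, width, height] in pixels, round what is visible of it).
- nets.outline_of(label, camera): "mask" (400x640 bool, what is visible of it) and "extent" ([left, top, width, height] in pixels, round what is visible of it).
The state is a dict: "time": time; "q": joint angles; "qd": joint speeds; "tau": joint torques, N m; "position": TCP position; "tcp_rot": TCP orientation; "ft_force": force on the tool from outside, world axes, zero at the start; "torque": the same for the moment, N m; "opening": finger opening in m.
Only numpy, scipy, OpenCV 4.12 (cv2) and the standard library are available. Lean on these libraries where they do the work, as an engineer would, in place of code of your own. Each camera call takes 0.05 s, during which the arm holds its last target. There are 200 camera calls.

## Task

The red-handled handwheel is only perched on the hub of the sample carousel: press and turn it in small steps until its square foot drops fully home and the collar sits flush on the hub. Then, with the wheel left engaged, turn the carousel until the green vial stands right in line with the orange pointer at the lamp, let go, and do not disturb the glassware and tools around.

Things in the scene. Friction and masses are not known exactly. Their poses are not given: they have to be found in the camera images.
- base: Fixed dark steel base of the rotary stage, round, 184 mm across and 20 mm high; origin on the bench at the carousel's axis. Its +x axis points to the orange pointer (a 17 x 6 mm bar, top 36 mm above the bench, 80 to 97 mm from the axis) and to the white round lamp beyond it (84 mm across, 55 mm high, centred 140 mm from the axis).
- beam_spot (a point): Point on the base in line with the pointer, 58 mm from the carousel's axis and 50 mm above the bench: where the green vial's axis must come.
- green_vial (a point): Point on the axis of the green vial (18 mm across, green glass, 20 mm green cap whose top is 60 mm above the bench), 50 mm above the bench, 58 mm from the carousel's axis. The vial is fixed in the carousel and turns with it; five like it with white or black caps stand 60 degrees apart on the same circle.
- carousel_top (a point): Centre of the carousel's aluminium disc (156 mm across, its top 32 mm above the bench) on its upright axis. It turns endlessly either way and is stiff, about 0.4 N m: it stays where it is left, and does not follow while the unengaged wheel is turned under a light press (10 N or so).
- hub_top (a point): Centre of the flat top of the carousel's hub (60 mm across), 75 mm above the bench. In the hub a round pocket 10 mm deep, and a bore for the wheel's guide pin, keep the wheel centred and upright; under the pocket is a square socket 29.4 mm wide. It is hidden under the wheel and its angle is not given: the foot fits at four angles a turn (play 7 degrees either side), and starts at least 25 degrees from any.
- wheel_grip (a point): Point on the axis of the loose steel handwheel, near mid-height of its red bar handle. The bar is 46 mm long along this frame's x, 16 mm wide along y; its top is 16 mm above this point, the tops of collar and spokes 22 mm below. The collar is a flat disc 68 mm across, 10 mm thick (fingers set astride the bar can press on it); four spokes stick out level from it at 45, 135, 225 and 315 degrees from x.
- spoke_end (a point): Point 95 mm from the axis on the centre line of the spoke at 45 degrees: a round steel bar 10 mm thick that ends 105 mm from the axis, 27 mm below the grip point. All four are alike; here is the place to push. Once the wheel is home it carries the carousel round after up to 8 degrees of play either way; a push here needs about 5 N.
- wheel: The handwheel, about 0.4 kg; origin at the centre of the underside of its 26 mm square foot (24 mm long, below the collar; under it a round guide pin 16 mm thick, 30 mm long), 56 mm below the grip point; x along the red bar. At the start the foot rests in the guide pocket and the collar is 14 mm above the hub's top; it drops these 14 mm when the foot enters the socket.
- wheel_collar (a point): Centre of the underside of the handwheel's collar, 32 mm below the grip point; it lies on the hub's top when the wheel is fully home.
- beaker: Bystander: glass beaker 68 mm across, 85 mm high; origin under its centre.
- bottle: Bystander: amber bottle 60 mm across, 150 mm high; origin under its centre.
- driver: Bystander: screwdriver lying on the bench; origin under its middle.
- jar: Bystander: small jar 56 mm across, 60 mm high, blue lid; origin under its centre.
Not all that is in view belongs to the job. Of the things that look like the wheel, the middle-sized one is meant.

How it is judged:
By the outcome, as a careful person would: the job done as asked, in the order asked, and still so for the second after the job is handed in, with the robot touching nothing.
It also fails if it takes over 64 s, if anything falls off the work surface, if the arm or the gripper's body presses on something with over 40 N, if the wrist force passes 120 N, or if a joint passes its speed limit or range.

## Working session

There is one attempt and no reset: what is moved stays moved. The work goes in short steps, Python scripts to look and compute and a tool call to move; the robot and the scene stay as the last step left them, time stands still between calls to the robot, and variables do not carry over. Pictures are saved under pics/ and viewed, about 8 in all and at most 12, crops included, and the job is handed in when it is done.

Besides the shell and the picture viewer there is one more tool, called after ">>>" in YAML: its name, and indented under it one key for each argument. drive_tool: Moves the arm, as the interface text tells. Its arguments: {"type":"object","properties":{"motion":{"type":"array"},"force":{"type":"number"}},"required":["motion"]}

```bash
mkdir -p pics; ls
python3 - <<'E'
from station import telemetry, optics, env, nets
import cv2,numpy as np
print(telemetry.state())
for n in ("scene","top"):
    im,d=optics.get_image(n); cv2.imwrite(f"pics/{n}0.png",im[:,:,::-1]); np.savez(f"pics/{n}0.npz",im=im,d=d)
    p=optics.camera_params(n); print(n,{k:np.round(v,4).tolist() for k,v in p.items()})
    for l in ("wheel","green_vial","base","wheel_grip"):
        print(l,[(round(r["score"],2),np.round(r["extent"]).tolist()) for r in nets.search_frame(l,n)])
print(optics.camera_params("wrist"))
E
```

```text
pics
{'time': 0.0, 'q': array([-1.39963278e+00,  3.51264511e-01,  1.65241978e+00, -2.92841115e-05,
        1.13909890e+00, -8.45897484e-02]), 'qd': array([-2.61092484e-04, -6.77019313e-05,  4.66239549e-04,  1.66148491e-03,
       -9.38921695e-04, -4.47574172e-04]), 'tau': array([ 2.56993757e-03, -5.06085062e+01, -2.91398209e+01,  8.56259294e-05,
        4.49188243e-03,  1.57248746e-05]), 'position': array([ 0.13910284, -0.53177799,  0.23074457]), 'tcp_rot': array([-2.48599030e+00,  1.91951109e+00,  1.40621967e-03]), 'ft_force': array([ 0.48222112, -0.1468515 ,  0.22194061]), 'torque': array([ 0.03093286, -0.02026131, -0.0669076 ]), 'opening': 0.0854340902657329}
scene {'intrinsics': [[413.3561, 0.0, 319.6774], [0.0, 413.3561, 197.6458], [0.0, 0.0, 1.0]], 'rvec': [1.7076, 1.6244, -0.7971], 'tvec': [0.0261, -0.1823, 1.76]}
wheel [(0.95, [378.0, 149.0, 70.0, 35.0]), (0.84, [268.0, 212.0, 66.0, 44.0]), (0.63, [364.0, 222.0, 41.0, 26.0])]
green_vial [(0.74, [278.0, 232.0, 45.0, 36.0])]
base [(0.74, [272.0, 242.0, 78.0, 44.0]), (0.21, [266.0, 213.0, 68.0, 46.0])]
wheel_grip [(0.98, [265.0,
[... 445 characters left out ...]
71.0, 71.0]), (0.4, [318.0, 144.0, 62.0, 57.0])]
wheel_grip [(0.65, [166.0, 258.0, 78.0, 76.0]), (0.64, [325.0, 143.0, 54.0, 61.0]), (0.55, [258.0, 180.0, 20.0, 26.0])]
{'intrinsics': array([[278.33245493,   0.        , 323.18692968],
       [  0.        , 278.33245493, 201.28900442],
       [  0.        ,   0.        ,   1.        ]]), 'tool_from_camera': array([[ 9.99999994e-01,  6.78964158e-05, -8.53985412e-05,
        -1.23232556e-03],
       [-4.24896770e-05,  9.63322281e-01,  2.68347130e-01,
        -6.75242990e-02],
       [ 1.00486126e-04, -2.68347125e-01,  9.63322278e-01,
        -1.43033274e-01],
       [ 0.00000000e+00,  0.00000000e+00,  0.00000000e+00,
         1.00000000e+00]])}
```

```bash
cat > h.py <<'E'
import cv2,numpy as np
from station import telemetry, optics, env, nets
R=lambda v:cv2.Rodrigues(np.array(v,float))[0]
def cam2world(name,st=None):
    p=optics.camera_params(name); K=np.array(p["intrinsics"])
    if name=="wrist":
        T=np.eye(4);T[:3,:3]=R(st["tcp_rot"]);T[:3,3]=st["position"]
        return K,T@np.array(p["tool_from_camera"])
    T=np.eye(4);T[:3,:3]=R(p["rvec"]);T[:3,3]=np.ravel(p["tvec"])
    return K,np.linalg.inv(T)
def cloud(d,K,T):
    v,u=np.mgrid[:d.shape[0],:d.shape[1]]
    P=np.stack([(u-K[0,2])*d/K[0,0],(v-K[1,2])*d/K[1,1],d],-1)
    return P@T[:3,:3].T+T[:3,3]
def proj(X,K,T):
    Ti=np.linalg.inv(T);c=Ti[:3,:3]@np.array(X)+Ti[:3,3];return (K@c/c[2])[:2]
E
python3 - <<'E'
from h import *
z=np.load("pics/top0.npz");im,d=z["im"],z["d"]
K,T=cam2world("top");P=cloud(d,K,T)
for n,(a,b,w,h) in dict(w=(306,135,71,71),small=(241,165,50,44),big=(166,253,79,81)).items():
    Q=P[b:b+h,a:a+w].reshape(-1,3);print(n,Q[:,2].max(),np.median(Q,0))
c1=cv2.resize(im[60:380,130:450][:, :],(600,600),interpolation=cv2.INTER_CUBIC)
cv2.imwrite("pics/a.png",c1[:,:,::-1])
E
```

```text
w 1.6094904533894996 [ 0.59922666 -0.09411075  0.0213164 ]
small 1.6094904533894996 [0.54380109 0.15141982 0.00124541]
big 1.6094904533894996 [0.19594083 0.3244192  0.00132882]
```

View pics/a.png

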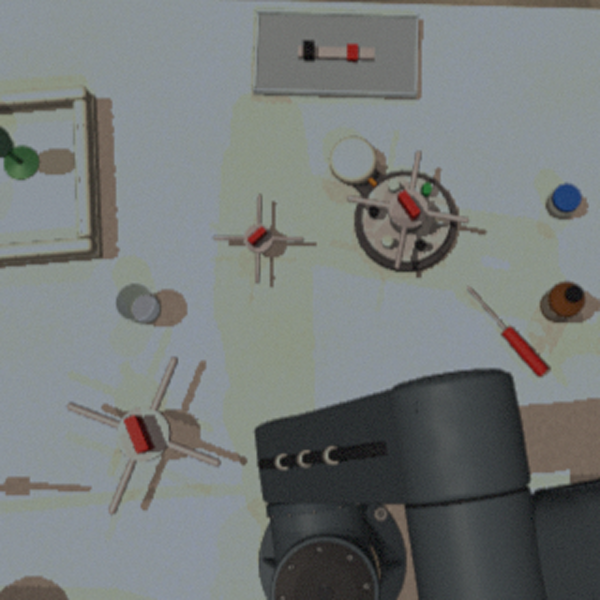

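View pics/scene0.png

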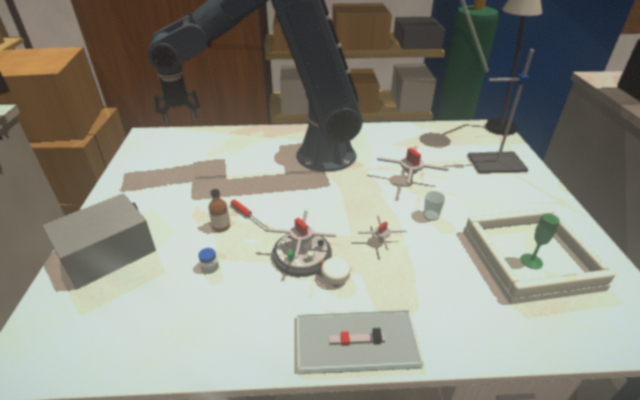

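The carousel is the middle-sized wheel, with its hub at about top px (347,172). The lamp is at px (318,144), the pointer at about (328,157) and the green vial at (358,161). The bottle, jar and driver are to the right, and the other two wheels are decoys.

```bash
cat >> h.py <<'E'
def ray(u,v,zz,K,T):
    r=T[:3,:3]@np.array([(u-K[0,2])/K[0,0],(v-K[1,2])/K[1,1],1.]);o=T[:3,3];return o+r*(zz-o[2])/r[2]
E
python3 - <<'E'
from h import *
z=np.load("pics/top0.npz");im,d=z["im"],z["d"]
K,T=cam2world("top");P=cloud(d,K,T)
s=600/320
for n,u,v,h in (("base",407,220,.02),("bar",408,206,.137),("lamp",353,158,.055),("vial",427,188,.06),("spokeA",418,153,.1),("spokeB",467,219,.1),("spokeC",402,265,.1),("spokeD",350,210,.1),("jar",566,198,.06),("bottle",574,293,.15),("driver",510,335,.01),("beaker",140,303,.0)):
    x,y=130+u/s,60+v/s; print(n,ray(x,y,h,K,T).round(3),P[int(y),int(x)].round(3))
b=ray(130+407/s,60+220/s,.02,K,T)
m=(np.hypot(P[...,0]-b[0],P[...,1]-b[1])<.12)&(P[...,2]>.12)&(P[...,2]<.16);print("bar pts",m.sum(),P[m].mean(0),P[m][:,2].max())
m=(np.hypot(P[...,0]-b[0],P[...,1]-b[1])<.12)&(P[...,2]>.01)&(P[...,2]<.16)
print("disc",(P[m].min(0)+P[m].max(0))/2)
E
```

```text
base [ 0.585 -0.116  0.02 ] [ 0.567 -0.112  0.097]
bar [ 0.58  -0.112  0.137] [ 0.582 -0.11   0.139]
lamp [ 0.686 -0.018  0.055] [ 0.686 -0.017  0.058]
vial [ 0.634 -0.148  0.06 ] [ 0.635 -0.146  0.056]
spokeA [ 0.684 -0.129  0.1  ] [ 0.687 -0.127  0.097]
spokeB [ 0.57  -0.213  0.1  ] [ 0.572 -0.213  0.102]
spokeC [ 0.488 -0.105  0.1  ] [ 0.505 -0.107  0.018]
spokeD [ 0.581 -0.016  0.1  ] [ 0.606 -0.012 -0.001]
jar [ 0.622 -0.39   0.06 ] [ 0.621 -0.386  0.068]
bottle [ 0.439 -0.381  0.15 ] [ 0.44  -0.38   0.152]
driver [ 0.386 -0.3    0.01 ] [ 0.387 -0.298  0.022]
beaker [0.428 0.351 0.   ] [0.429 0.351 0.01 ]
bar pts 92 [ 0.5858118  -0.112592    0.13517124] 0.14584584857151306
disc [ 0.59084734 -0.11239962  0.07796116]
```

```bash
cat >> h.py <<'E'
def plan(target,yaw=None):
    """units for drive_tool: tool-frame shift/0.12 and turn/pi to take the TCP to target, tool x to yaw (deg, world)"""
    s=telemetry.state();M=R(s["tcp_rot"]);y=np.degrees(np.arctan2(M[1,0],M[0,0]))
    d=M.T@(np.array(target)-s["position"])
    t=None if yaw is None else -((yaw-y+180)%360-180)/180
    print("t",round(s["time"],2),"pos",s["position"].round(4),"yaw",round(y,1),"z-axis",M[:,2].round(3),"q",s["q"].round(2),"F",s["ft_force"].round(1),"open",round(s["opening"],4))
    print("shift units",(d/.12).round(3),"turn",t); return s
E
python3 -c "
from h import *
plan((.584,-.113,.25),126);plan((.584,-.113,.25),-54)"
```

```text
t 0.5 pos [ 0.1392 -0.5321  0.2313] yaw -75.3 z-axis [ 0.  0. -1.] q [-1.4   0.35  1.65  0.    1.14 -0.08] F [0.1 0.5 0.1] open 0.0855
shift units [-2.441 -4.47  -0.156] turn 0.881432141852514
t 0.5 pos [ 0.1392 -0.5321  0.2313] yaw -75.3 z-axis [ 0.  0. -1.] q [-1.4   0.35  1.65  0.    1.14 -0.08] F [0.1 0.5 0.1] open 0.0855
shift units [-2.441 -4.47  -0.156] turn -0.11856785814748605
```

>>> drive_tool:
  motion: [-0.2,-0.36,-0.06,0,1,-0.4,-0.7,-0.1,0,1,-0.55,-1,-0.15,0,1,-0.55,-1,-0.15,0,1,-0.55,-1,-0.15,0,1]

```text
time: 1.0
position: [0.239, -0.4377, 0.2495]
tcp_rot: [2.488, -1.918, 0.001]
ft_force: [0.2, 0.1, -0.3]
opening: 0.0856
```

>>> drive_tool:
  motion: [-0.2,-0.36,0,0,1,-0.4,-0.7,0,0,1,-0.55,-1,0,0,1,-0.55,-1,0,0,1,-0.55,-1,0,0,1]

```text
time: 1.5
position: [0.3379, -0.3439, 0.2492]
tcp_rot: [2.488, -1.917, 0.0]
ft_force: [0.6, 0.1, -0.1]
opening: 0.0855
```

>>> drive_tool:
  motion: [-0.2,-0.36,0,0,1,-0.4,-0.7,0,0,1,-0.55,-1,0,0,1,-0.55,-1,0,0,1,-0.55,-1,0,0,1]

```text
time: 2.0
position: [0.4366, -0.2505, 0.2488]
tcp_rot: [2.488, -1.917, -0.001]
ft_force: [-0.9, 0.2, 0.1]
opening: 0.0855
```

>>> drive_tool:
  motion: [-0.2,-0.36,0,0,1,-0.4,-0.7,0,0,1,-0.55,-1,0,0,1,-0.55,-1,0,0,1,-0.55,-1,0,0,1]

```text
time: 2.5
position: [0.5352, -0.1576, 0.2483]
tcp_rot: [2.486, -1.917, -0.001]
ft_force: [0.5, -0.5, 0.1]
opening: 0.0857
```

```bash
python3 -c "
from h import *
plan((.584,-.113,.25),-54)"
```

```text
t 2.5 pos [ 0.5352 -0.1576  0.2483] yaw -75.3 z-axis [-0.002 -0.001 -1.   ] q [-0.37  0.35  1.61 -0.    1.18  0.95] F [ 0.5 -0.5  0.1] open 0.0857
shift units [-0.256 -0.487 -0.016] turn -0.1181959847174953
```

>>> drive_tool:
  motion: [-0.13,-0.24,-0.02,-0.05,1,-0.26,-0.49,-0.02,-0.1,1,-0.26,-0.49,-0.02,-0.12,1,-0.26,-0.49,-0.02,-0.12,1,-0.26,-0.49,-0.02,-0.12,1]

```text
time: 3.0
position: [0.5833, -0.1143, 0.2506]
tcp_rot: [2.798, -1.424, -0.002]
ft_force: [-0.5, 1.3, -0.3]
opening: 0.0851
```

Run:
```python
from h import *
s=plan((.584,-.113,.25),-54)
im,d=optics.get_image("wrist");np.savez("pics/w1.npz",im=im,d=d,p=s["position"],r=s["tcp_rot"])
cv2.imwrite("pics/w1.png",im[:,:,::-1])
K,T=cam2world("wrist",s);P=cloud(d,K,T)
c=np.array([.584,-.113]);rr=np.hypot(P[...,0]-c[0],P[...,1]-c[1])
hsv=cv2.cvtColor(im,cv2.COLOR_RGB2HSV)
red=((hsv[...,0]<8)|(hsv[...,0]>172))&(hsv[...,1]>140)&(rr<.06)&(d>0)
top=red&(P[...,2]>.128)
Q=P[top];print("bar top z",np.median(Q[:,2]),len(Q));r=cv2.minAreaRect((Q[:,:2]*1000).astype(np.float32));print(r)
g=(hsv[...,0]>40)&(hsv[...,0]<85)&(hsv[...,1]>100)&(rr<.09)&(d>0)&(P[...,2]>.05)&(P[...,2]<.07)
Q=P[g];print("green",len(Q),Q.mean(0),np.median(Q,0))
o=(hsv[...,0]>8)&(hsv[...,0]<22)&(hsv[...,1]>150)&(rr<.13)&(d>0)&(P[...,2]>.03)&(P[...,2]<.045)
Q=P[o];print("orange",len(Q),Q.mean(0) if len(Q) else 0)
w=(hsv[...,1]<60)&(rr<.2)&(rr>.095)&(P[...,2]>.045)&(P[...,2]<.065)&(d>0)
Q=P[w];print("lamp",len(Q),Q.mean(0),Q.min(0),Q.max(0))
w=(rr<.12)&(rr>.04)&(P[...,2]>.085)&(P[...,2]<.115)&(d>0)
Q=P[w];print("spokes",len(Q),Q.mean(0),np.median(Q[:,2]))
```

```text
t 3.0 pos [ 0.5833 -0.1143  0.2506] yaw -53.9 z-axis [-0.002 -0.001 -1.   ] q [-0.27  0.41  1.51 -0.    1.22  0.67] F [-0.5  1.3 -0.3] open 0.0851
shift units [-0.005 -0.011  0.005] turn 0.00033984416642833065
bar top z 0.13728612126711467 758
((586.4934692382812, -112.17913055419922), (45.97010803222656, 14.960230827331543), 35.733455657958984)
green 213 [ 0.63379925 -0.14431377  0.06016688] [ 0.63394313 -0.14413042  0.06044576]
orange 75 [ 0.65059476 -0.05136998  0.03649997]
lamp 4170 [ 0.68538465 -0.01199994  0.05371581] [ 0.53763698 -0.0517965   0.04507533] [0.72920595 0.08208289 0.05766812]
spokes 2119 [ 0.59357176 -0.10817934  0.09832124] 0.09854339000138629
```

View pics/w1.png

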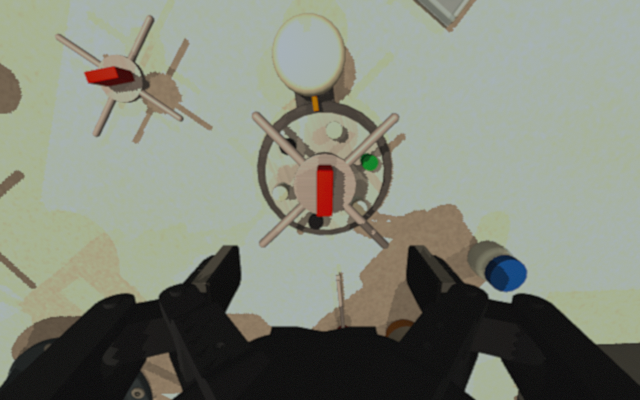

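The bar is centred at (0.5865,-0.112) with its top at z=0.137 and yaw 35.7°. The pointer is at 43.4° and the green vial at -34°, so the carousel needs about +77°. The radii match the given sizes. Next I descend to the bar.

```bash
python3 -c "
from h import *
plan((.5865,-.112,.105),-54.3)"
```

```text
t 3.05 pos [ 0.5834 -0.1141  0.2506] yaw -53.9 z-axis [-0.002 -0.001 -1.   ] q [-0.27  0.41  1.51 -0.    1.22  0.67] F [ 0.5 -0.1  0.9] open 0.0852
shift units [ 0.002 -0.034  1.213] turn 0.002090684096371673
```

>>> drive_tool:
  motion: [0,-0.03,0.2,0,0,0,-0.03,0.4,0,0,0,-0.03,0.6,0,0,0,-0.03,0.75,0,0,0,-0.03,0.8,0,0]

```text
time: 3.55
position: [0.5848, -0.1128, 0.153]
tcp_rot: [2.796, -1.427, -0.006]
ft_force: [0.3, 0.0, -0.3]
opening: 0.0429
```

>>> drive_tool:
  motion: [0,0,0.15,0,0,0,0,0.3,0,0,0,0,0.4,0,0,0,0,0.4,0,0,0,0,0.4,0,0]

```text
time: 4.05
position: [0.5849, -0.1131, 0.1058]
tcp_rot: [2.796, -1.428, -0.005]
ft_force: [0.2, -0.1, 0.3]
opening: 0.0427
```

```bash
python3 -c "
from h import *
plan((.5865,-.112,.105),-54.3)"
```

```text
t 4.05 pos [ 0.5849 -0.1131  0.1058] yaw -54.1 z-axis [-0.004 -0.001 -1.   ] q [-0.27  0.58  1.63 -0.    0.93  0.68] F [ 0.2 -0.1  0.3] open 0.0427
shift units [ 0.    -0.016  0.006] turn 0.0010456096191474116
```

Close on the bar.

>>> drive_tool:
  motion: [0,-0.015,0,0,-1,0,-0.015,0,0,-1,0,-0.015,0,0,-1,0,-0.015,0,0,-1,0,-0.015,0,0,-1]
  force: 60

```text
time: 4.55
position: [0.5871, -0.1122, 0.1069]
tcp_rot: [2.796, -1.428, -0.002]
ft_force: [-0.5, 0.3, 7.5]
opening: 0.0151
```

>>> drive_tool:
  motion: [0,0,0.01,0,-1,0,0,0.01,0,-1,0,0,0.02,0,-1,0,0,0.02,0,-1,0,0,0.02,0,-1]

```text
time: 5.05
position: [0.5875, -0.1123, 0.1067]
tcp_rot: [2.796, -1.428, 0.0]
ft_force: [-6.5, 2.0, 18.5]
opening: 0.015
```

Pressing works, at roughly 11 N for 2.4 mm. Turn CCW in 12° steps under a light press.

>>> drive_tool:
  motion: [0,0,0.02,-0.015,-1,0,0,0.02,-0.03,-1,0,0,0.02,-0.045,-1,0,0,0.02,-0.06,-1,0,0,0.02,-0.07,-1]

```text
time: 5.55
position: [0.588, -0.1127, 0.1067]
tcp_rot: [2.937, -1.11, 0.003]
ft_force: [-6.3, -1.1, 20.9]
opening: 0.0154
```

>>> drive_tool:
  motion: [0,0,0.02,-0.015,-1,0,0,0.02,-0.03,-1,0,0,0.02,-0.045,-1,0,0,0.02,-0.06,-1,0,0,0.02,-0.07,-1]

```text
time: 6.05
position: [0.5879, -0.1128, 0.1066]
tcp_rot: [3.041, -0.779, 0.003]
ft_force: [-10.2, 0.4, 23.2]
opening: 0.015
```

```bash
python3 -c "
from h import *
plan((.587,-.112,.092),-54.3)"
```

```text
t 6.05 pos [ 0.5879 -0.1128  0.1066] yaw -28.7 z-axis [ 0.001 -0.003 -1.   ] q [-0.27  0.58  1.62 -0.    0.93  0.24] F [-10.2   0.4  23.2] open 0.015
shift units [-0.01  -0.003  0.122] turn 0.14199743356149352
```

>>> drive_tool:
  motion: [-0.01,0,0.01,-0.01,-1,-0.01,0,0.01,-0.02,-1,-0.01,0,0.01,-0.03,-1,-0.01,0,0.01,-0.04,-1,-0.01,0,0.01,-0.05,-1]

```text
time: 6.55
position: [0.5873, -0.1126, 0.1067]
tcp_rot: [3.092, -0.536, 0.005]
ft_force: [-2.2, -0.7, 8.7]
opening: 0.0154
```

>>> drive_tool:
  motion: [0,0,0.01,-0.01,-1,0,0,0.01,-0.02,-1,0,0,0.01,-0.03,-1,0,0,0.01,-0.04,-1,0,0,0.01,-0.05,-1]

```text
time: 7.05
position: [0.5871, -0.1128, 0.1062]
tcp_rot: [3.125, -0.29, 0.004]
ft_force: [-3.5, -1.1, 2.4]
opening: 0.0152
```

```bash
cat >> h.py <<'E'
def green(tag):
    im,d=optics.get_image("top");np.savez(f"pics/{tag}.npz",im=im,d=d)
    K,T=cam2world("top");P=cloud(d,K,T);hsv=cv2.cvtColor(im,cv2.COLOR_RGB2HSV)
    rr=np.hypot(P[...,0]-.5865,P[...,1]+.112)
    g=(hsv[...,0]>40)&(hsv[...,0]<85)&(hsv[...,1]>100)&(rr<.08)&(d>0)
    if g.sum()<4: print("no green",g.sum());return
    v,u=np.nonzero(g);p=ray(u.mean(),v.mean(),.058,K,T)
    print("green n",g.sum(),p.round(4),"r",np.hypot(p[0]-.5865,p[1]+.112).round(4),"ang",np.degrees(np.arctan2(p[1]+.112,p[0]-.5865)).round(1))
E
python3 -c "
from h import *
plan((.587,-.112,.092),-54.3);green('t1')"
```

```text
t 7.05 pos [ 0.5871 -0.1128  0.1062] yaw -10.6 z-axis [ 0.002 -0.004 -1.   ] q [-0.27  0.58  1.63 -0.    0.93 -0.08] F [-3.5 -1.1  2.4] open 0.0152
shift units [-0.002 -0.006  0.118] turn 0.24276724895131044
no green 0
```

Force fell to 2.4 N, so the foot may be dropping. Press straight down.

>>> drive_tool:
  motion: [0,0,0.01,0,-1,0,0,0.02,0,-1,0,0,0.03,0,-1,0,0,0.03,0,-1,0,0,0.03,0,-1]

```text
time: 7.6
position: [0.5869, -0.1125, 0.1021]
tcp_rot: [3.125, -0.287, 0.003]
ft_force: [-1.8, 2.1, 0.3]
opening: 0.0148
```

>>> drive_tool:
  motion: [0,0,0.02,0,-1,0,0,0.04,0,-1,0,0,0.06,0,-1,0,0,0.08,0,-1,0,0,0.08,0,-1]

```text
time: 8.1
position: [0.587, -0.1125, 0.0931]
tcp_rot: [3.125, -0.287, 0.003]
ft_force: [-4.7, 2.8, 9.5]
opening: 0.0152
```

>>> drive_tool:
  motion: [0,0,0.01,0,-1,0,0,0.02,0,-1,0,0,0.03,0,-1,0,0,0.03,0,-1,0,0,0.03,0,-1]

```text
time: 8.6
position: [0.5871, -0.1125, 0.0929]
tcp_rot: [3.125, -0.286, 0.004]
ft_force: [-17.0, 5.7, 40.0]
opening: 0.0152
```

```bash
python3 -c "
from h import *
plan((.587,-.112,.092),-54.3)"
```

```text
t 8.6 pos [ 0.5871 -0.1125  0.0929] yaw -10.5 z-axis [ 0.002 -0.004 -1.   ] q [-0.27  0.6   1.63 -0.    0.9  -0.08] F [-17.    5.7  40. ] open 0.0152
shift units [-0.002 -0.004  0.008] turn 0.2435478209486806
```

The wheel dropped 13.8 mm to a hard stop, so it is home. Relax the press, then turn the carousel CCW.

>>> drive_tool:
  motion: [0,0,0,-0.02,-1,0,0,0,-0.04,-1,0,0,0,-0.06,-1,0,0,0,-0.08,-1,0,0,0,-0.1,-1]
  force: 90

```text
time: 9.1
position: [0.5872, -0.1124, 0.0931]
tcp_rot: [3.131, 0.21, 0.003]
ft_force: [-3.8, -0.8, 5.4]
opening: 0.0145
```

>>> drive_tool:
  motion: [0,0,0,-0.02,-1,0,0,0,-0.04,-1,0,0,0,-0.06,-1,0,0,0,-0.08,-1,0,0,0,-0.1,-1]

```text
time: 9.6
position: [0.5867, -0.1125, 0.0931]
tcp_rot: [3.059, 0.699, 0.001]
ft_force: [-5.3, 1.4, 4.7]
opening: 0.015
```

Run:
```python
from h import *
s=plan((.587,-.112,.092),-54.3);print(s["torque"]);green('t2')
im,d=optics.get_image("scene");np.savez("pics/s2.npz",im=im,d=d)
a=cv2.resize(np.load("pics/t2.npz")["im"][110:230,270:430],(800,600),interpolation=cv2.INTER_CUBIC)
b=cv2.resize(im[190:310,240:400],(800,600),interpolation=cv2.INTER_CUBIC)
cv2.imwrite("pics/c2.png",np.hstack([cv2.resize(a,(400,300)),cv2.resize(b,(400,300))])[:,:,::-1])
```

```text
t 9.6 pos [ 0.5867 -0.1125  0.0931] yaw 25.8 z-axis [ 0.001 -0.004 -1.   ] q [-0.27  0.6   1.63 -0.    0.9  -0.71] F [-5.3  1.4  4.7] open 0.015
shift units [ 0.004 -0.002  0.01 ] turn 0.4447249312201817
[ 0.1542832   0.97438834 -0.48274437]
no green 0
```

View pics/c2.png

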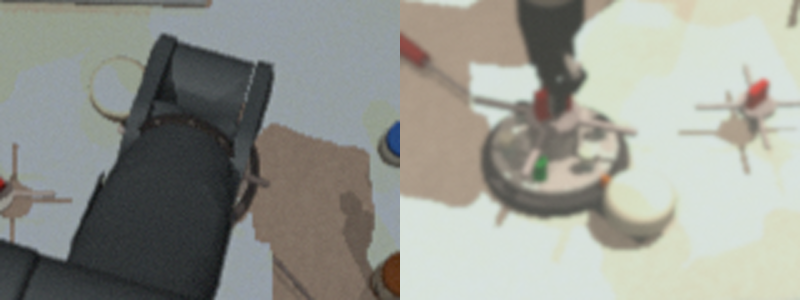

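The top view is blocked by the arm. The scene view shows the green vial at about px (296,257), and the -0.48 N m of torque shows the carousel is turning. Measure the vial from the scene view.

```bash
cat >> h.py <<'E'
def gscene(im,zz=.060):
    K,T=cam2world("scene");hsv=cv2.cvtColor(im,cv2.COLOR_RGB2HSV)
    c=proj((.5865,-.112,.05),K,T);v,u=np.mgrid[:400,:640]
    g=(hsv[...,0]>45)&(hsv[...,0]<85)&(hsv[...,1]>90)&(np.hypot(u-c[0],v-c[1])<45)
    vv,uu=np.nonzero(g)
    best=min(((np.hypot(*(proj((.5865+.058*np.cos(a),-.112+.058*np.sin(a),.050),K,T)-[uu.mean(),vv.mean()])),np.degrees(a)) for a in np.radians(np.arange(-180,180,.5))))
    print("green px",len(uu),uu.mean().round(1),vv.mean().round(1),"fit dist",best[0].round(2),"angle",round(best[1],1))
E
python3 -c "
from h import *
gscene(np.load('pics/scene0.npz')['im']);gscene(np.load('pics/s2.npz')['im'])"
```

```text
green px 15 290.1 252.6 fit dist 1.65 angle -39.5
green px 7 296.0 255.0 fit dist 1.36 angle -17.5
```

>>> drive_tool:
  motion: [0,0,0,-0.025,-1,0,0,0,-0.05,-1,0,0,0,-0.075,-1,0,0,0,-0.1,-1,0,0,0,-0.125,-1]

```text
time: 10.2
position: [0.5865, -0.1126, 0.0931]
tcp_rot: [2.863, 1.286, -0.001]
ft_force: [-3.8, 1.0, 4.1]
opening: 0.015
```

>>> drive_tool:
  motion: [0,0,0,-0.025,-1,0,0,0,-0.05,-1,0,0,0,-0.075,-1,0,0,0,-0.1,-1,0,0,0,-0.125,-1]

```text
time: 10.7
position: [0.5864, -0.1128, 0.0931]
tcp_rot: [2.555, 1.822, -0.002]
ft_force: [-2.4, 1.6, 3.6]
opening: 0.0149
```

Run:
```python
from h import *
s=plan((.587,-.112,.092),-54.3);print(s["torque"])
im,d=optics.get_image("scene");gscene(im)
iw,dw=optics.get_image("wrist")
cv2.imwrite("pics/c3.png",np.hstack([cv2.resize(iw,(480,300)),cv2.resize(im[200:300,260:360],(300,300),interpolation=cv2.INTER_CUBIC)])[:,:,::-1])
```

```text
t 10.7 pos [ 0.5864 -0.1128  0.0931] yaw 71.0 z-axis [ 0.001 -0.004 -1.   ] q [-0.27  0.6   1.63 -0.    0.9  -1.5 ] F [-2.4  1.6  3.6] open 0.0149
shift units [0.008 0.002 0.009] turn 0.6960461641555303
[ 0.18059329  0.5222026  -0.42452498]
green px 6 310.2 255.3 fit dist 0.2 angle 25.0
```

View pics/c3.png

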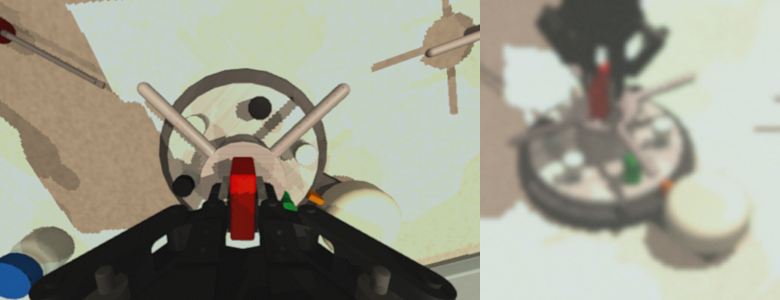

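The wrist view shows four sibling caps, at about full-frame px (263,167), (347,143), (407,204) and (245,247), and the pointer at (421,265). The caps are 60° apart, so they give the carousel angle.

```bash
cat >> h.py <<'E'
def caps(tag,c=(.5865,-.112)):
    s=telemetry.state();im,d=optics.get_image("wrist");np.savez(f"pics/{tag}.npz",im=im,d=d)
    K,T=cam2world("wrist",s);P=cloud(d,K,T)
    rr=np.hypot(P[...,0]-c[0],P[...,1]-c[1])
    hsv=cv2.cvtColor(im,cv2.COLOR_RGB2HSV)
    m=((abs(P[...,2]-.060)<.004)&(abs(rr-.058)<.013)&(d>0)).astype(np.uint8)
    n,L,S,C=cv2.connectedComponentsWithStats(m)
    for i in range(1,n):
        if S[i,4]<60: continue
        Q=P[L==i];(x,y),r=cv2.minEnclosingCircle((Q[:,:2]*1000).astype(np.float32));x/=1e3;y/=1e3
        a=np.degrees(np.arctan2(y-c[1],x-c[0]))
        print("cap px",C[i].round(),S[i,4],"hsv",np.median(hsv[L==i],0),"z",np.median(Q[:,2]).round(4),"xy",round(x,4),round(y,4),"r",np.hypot(x-c[0],y-c[1]).round(4),"R",round(r,1),"ang",a.round(1),"mod60",(a%60).round(1))
    o=(hsv[...,0]>8)&(hsv[...,0]<22)&(hsv[...,1]>150)&(rr<.1)&(rr>.075)&(abs(P[...,2]-.036)<.006)
    Q=P[o]
    if len(Q): 
        q=Q.mean(0);print("pointer",len(Q),q.round(4),"ang",np.degrees(np.arctan2(q[1]-c[1],q[0]-c[0])).round(1))
E
python3 -c "
from h import *
caps('w3')"
```

```text
cap px [346. 144.] 792 hsv [17. 33. 42.] z 0.0605 xy 0.5376 -0.08 r 0.0585 R 9.9 ang 146.8 mod60 26.8
cap px [263. 164.] 377 hsv [ 40.  44. 208.] z 0.0603 xy 0.5343 -0.1372 r 0.0579 R 9.7 ang -154.3 mod60 25.7
cap px [407. 205.] 710 hsv [ 60.  16. 207.] z 0.0604 xy 0.5891 -0.0538 r 0.0583 R 10.1 ang 87.4 mod60 27.4
cap px [244. 249.] 640 hsv [20. 29. 26.] z 0.0603 xy 0.5833 -0.169 r 0.0571 R 10.3 ang -93.3 mod60 26.7
cap px [386. 273.] 185 hsv [ 66. 204. 123.] z 0.0602 xy 0.6336 -0.0815 r 0.0561 R 7.6 ang 33.0 mod60 33.0
pointer 222 [ 0.6493 -0.0512  0.0355] ang 44.1
```

Green is at about 26.8° and the pointer at about 43.5°, so turn another 16–17°.

>>> drive_tool:
  motion: [0,0,0,-0.025,-1,0,0,0,-0.05,-1,0,0,0,-0.07,-1,0,0,0,-0.085,-1,0,0,0,-0.09,-1]

```text
time: 11.35
position: [0.5865, -0.113, 0.0932]
tcp_rot: [2.278, 2.158, -0.003]
ft_force: [-3.6, 0.2, 3.4]
opening: 0.0146
```

Run:
```python
from h import *
s=plan((.587,-.112,.092),-54.3);print(s["torque"])
caps('w4',(.5863,-.1115))
z=np.load("pics/w1.npz");K,T=cam2world("wrist",dict(tcp_rot=z["r"],position=z["p"]));P=cloud(z["d"],K,T)
m=(abs(P[...,2]-.055)<.006)&(np.hypot(P[...,0]-.687,P[...,1]+.016)<.055)
h=cv2.convexHull((P[m][:,:2]*1000).astype(np.float32));(x,y),r=cv2.minEnclosingCircle(h)
print("lamp",x,y,r,np.hypot(x-586.3,y+111.5),"ang",np.degrees(np.arctan2(y+111.5,x-586.3)))
```

```text
t 11.35 pos [ 0.5865 -0.113   0.0932] yaw 86.9 z-axis [ 0.001 -0.004 -1.   ] q [-0.27  0.6   1.63 -0.    0.9  -1.78] F [-3.6  0.2  3.4] open 0.0146
shift units [0.008 0.004 0.01 ] turn 0.7843579416646441
[ 0.07154459  0.53501849 -0.44891954]
cap px [347. 144.] 787 hsv [17. 35. 43.] z 0.0605 xy 0.5309 -0.0941 r 0.0581 R 9.9 ang 162.6 mod60 42.6
cap px [264. 164.] 386 hsv [ 58.  16. 207.] z 0.0603 xy 0.5428 -0.1499 r 0.058 R 9.6 ang -138.6 mod60 41.4
cap px [408. 206.] 715 hsv [ 67.  16. 207.] z 0.0604 xy 0.5734 -0.055 r 0.0579 R 10.1 ang 102.8 mod60 42.8
cap px [244. 249.] 641 hsv [20. 30. 27.] z 0.0604 xy 0.5986 -0.1681 r 0.058 R 10.1 ang -77.8 mod60 42.2
cap px [386. 273.] 176 hsv [ 66. 203. 128.] z 0.0603 xy 0.6234 -0.0694 r 0.0561 R 7.4 ang 48.6 mod60 48.6
pointer 2 [ 0.6435 -0.0549  0.0313] ang 44.7
lamp 689.8683471679688 -17.667478561401367 40.236534118652344 139.7531560095513 ang 42.17645574493513
```

Within about a degree now. Release, lift and look from above.

>>> drive_tool:
  motion: [0,0,0,0,0,0,0,0,0,0,0,0,0,0,0,0,0,-0.05,0,0,0,0,-0.2,0,0]

```text
time: 11.9
position: [0.5857, -0.1126, 0.1164]
tcp_rot: [2.28, 2.16, -0.005]
ft_force: [0.8, -0.5, -0.0]
opening: 0.0426
```

>>> drive_tool:
  motion: [0,0,-0.2,0.04,0,0,0,-0.45,0.08,0,0,0,-0.7,0.12,0,0,0,-0.9,0.16,0,0,0,-1,0.2,0]

```text
time: 12.4
position: [0.5866, -0.1124, 0.2394]
tcp_rot: [2.836, 1.34, 0.0]
ft_force: [0.5, 0.5, -0.5]
opening: 0.0427
```

>>> drive_tool:
  motion: [0,0,-0.15,0.04,0,0,0,-0.3,0.08,0,0,0,-0.3,0.12,0,0,0,-0.3,0.16,0,0,0,-0.3,0.2,0]

```text
time: 12.9
position: [0.5866, -0.1122, 0.2761]
tcp_rot: [3.112, 0.39, 0.004]
ft_force: [0.8, 0.4, -0.5]
opening: 0.0426
```

>>> drive_tool:
  motion: [0,0,0,0.04,1,0,0,0,0.08,1,0,0,0,0.12,1,0,0,0,0.16,1,0,0,0,0.16,1]

```text
time: 13.4
position: [0.5866, -0.1122, 0.2766]
tcp_rot: [3.112, -0.4, 0.006]
ft_force: [-0.2, 0.3, 0.3]
opening: 0.0856
```

Run:
```python
from h import *
c=(.5863,-.1115)
s=plan((.587,-.112,.25),-46);print(s["qd"].round(3))
caps('w5',c)
z=np.load("pics/w5.npz");im,d=z["im"],z["d"];K,T=cam2world("wrist",s);P=cloud(d,K,T);rr=np.hypot(P[...,0]-c[0],P[...,1]-c[1])
hsv=cv2.cvtColor(im,cv2.COLOR_RGB2HSV)
m=((hsv[...,0]<8)|(hsv[...,0]>172))&(hsv[...,1]>140)&(rr<.06)&(P[...,2]>.11)
print("bar",np.median(P[m][:,2]),cv2.minAreaRect((P[m][:,:2]*1000).astype(np.float32)))
m=(rr<.033)&(rr>.015)&(P[...,2]<.105)&(P[...,2]>.07);print("collar top",np.median(P[m][:,2]))
m=(rr<.1)&(rr>.07)&(P[...,2]<.11)&(P[...,2]>.07);print("spokes",np.median(P[m][:,2]))
m=(abs(P[...,2]-.055)<.006)&(np.hypot(P[...,0]-.689,P[...,1]+.017)<.05)
(x,y),r=cv2.minEnclosingCircle((P[m][:,:2]*1000).astype(np.float32))
print("lamp",x,y,r,"ang",np.degrees(np.arctan2(y+111.5,x-586.3)))
cv2.imwrite("pics/w5.png",im[:,:,::-1])
```

```text
t 13.4 pos [ 0.5866 -0.1122  0.2766] yaw -14.6 z-axis [ 0.003 -0.005 -1.   ] q [-0.27  0.4   1.47 -0.    1.27 -0.01] F [-0.2  0.3  0.3] open 0.0856
shift units [ 0.002 -0.004  0.221] turn 0.17423225145618204
[-0.001  0.     0.002 -0.    -0.001 -0.147]
cap px [302. 137.] 193 hsv [ 69.  16. 174.] z 0.0605 xy 0.574 -0.0556 r 0.0573 R 9.8 ang 102.4 mod60 42.4
cap px [345. 137.] 85 hsv [ 64. 192. 123.] z 0.0607 xy 0.6277 -0.0712 r 0.0577 R 9.1 ang 44.2 mod60 44.2
cap px [279. 175.] 182 hsv [17. 34. 30.] z 0.0604 xy 0.5313 -0.0943 r 0.0576 R 9.8 ang 162.6 mod60 42.6
cap px [367. 179.] 177 hsv [ 60.  16. 174.] z 0.0605 xy 0.6419 -0.129 r 0.0583 R 9.9 ang -17.5 mod60 42.5
cap px [343. 214.] 165 hsv [17. 32. 30.] z 0.0605 xy 0.5992 -0.1684 r 0.0584 R 9.9 ang -77.2 mod60 42.8
pointer 63 [ 0.6504 -0.051   0.0359] ang 43.3
bar 0.12331744081736723 ((577.065185546875, -104.74907684326172), (28.8938045501709, 66.80889892578125), 76.80101013183594)
collar top 0.08558242467599694
spokes 0.08458051557564378
lamp 687.7391967773438 -15.900596618652344 40.5015983581543 ang 43.30237528798025
```

View pics/w5.png

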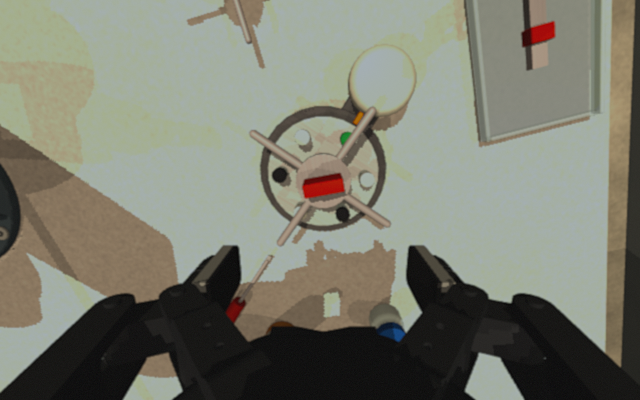

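```bash
python3 -c "
from h import *
print(env.finish_job())"
```

```text
the job is handed in; nothing more can be done
None
```

The wheel is home on the hub, and the green vial stands in line with the pointer to within about 1°. I handed the job in at about 13.5 s with the robot touching nothing.

- **Seating:** I gripped the red bar and turned it counter-clockwise about 44° in small steps. The press was meant to be light (about 10 N) but crept up to 23 N on the early steps. I couldn't check then that the carousel hadn't followed, because the arm blocked the top camera. The foot then dropped 13.8 mm to a hard stop, where I pressed with 40 N to confirm it. From above, the bar top is at 123.3 mm and the collar top at 85.6 mm, against 123 and 85 mm expected when flush.
- **Aligning:** With the wheel engaged I turned the carousel by the same grip, then let go and lifted clear.
    - **Vial:** the three clearest caps of the other vials put the green vial at about 42.6°. Its own cap, partly hidden under a spoke, read 44.2°.
    - **Pointer and lamp:** the pointer reads 43.3–43.6°. The lamp reads 42.2–43.3°, and its two readings disagree by about 1°.
    - **Result:** the remaining offset is about 0.7–1°, or under 1 mm at the vial. I left it because it is within the camera calibration error.
- **Surroundings:** I noticed no contact with the glassware or tools. The last picture shows the driver and jar about where they were, but I did not measure the bystanders again.

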